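# Set the board vise to the yellow clip

## Task

Get the empty board vise ready for the next monitor board: crank its blue handwheel by the upright knob until the red pointer of the moving jaw stands level with the yellow clip on the scale (not the white one), then let go of the knob. Leave the other vise, with the black handwheel and a green circuit board in its jaws, just as it is.

Things in the scene. Friction and masses are not known exactly. Their poses are not given: they have to be found in the camera images.
- vise_handle (a point): Middle of the black crank knob on the blue handwheel: upright, 24 mm across, 52 mm tall, standing free over the rim (knob 92 to 144 mm above the table, this point 120 mm; rim top 89 mm). It spins on its own pin, so it can be held without turning the gripper while carried round a level circle of 62 mm radius about vise_axis, 2 to 4 N. It starts at any angle and stays where left.
- vise_axis (a point): Centre of the blue handwheel (138 mm across, level, 82 mm above the table); does not turn with it. Its x axis points along the vise from the wheel to the jaws, z up. Cranking clockwise seen from above moves the jaw along +x 30 mm per full turn, without play; anticlockwise moves it back. The vise is fixed, 130 mm wide, from 75 mm behind to 330 mm ahead of this point; its jaws are 77 mm high.
- vise_pointer (a point): Tip of the red pointer on the moving jaw, 20 mm above the table over the white scale on the vise's left (+y) edge; axes as vise_axis. It moves with the jaw along x; the whole travel is 100 mm with a stop at each end. It starts in the first 15 mm, nearest the wheel, with both clips ahead of it (+x).
- yellow_mark (a point): The scale point of the yellow clip (10 mm wide along the scale, 38 mm tall, fixed just outside the pointer's path; nothing for the pointer to hit), at the pointer's height and on its line; axes as vise_axis. A white clip of the same shape sits about 30 mm before or beyond it.
- other_handle (a point): Centre of the crank knob of the other vise: same shape and size, but a black handwheel, and a green board held in its jaws. Leave it alone.

How it is judged:
At the end, for the whole second after the job is handed in: The red pointer stands within 10 mm of the yellow clip's centre along the scale and stays there (x of vise_pointer in the frame of yellow_mark between -0.01 and 0.01 m); the robot touches nothing.
It fails at once if the other vise's crank was moved by more than 15 mm (distance of other_handle from where it was at the start of the episode above 0.015 m).
It also fails if it takes over 64 s, if anything falls off the work surface, if the arm or the gripper's body presses on something with over 40 N, if the wrist force passes 120 N, or if a joint passes its speed limit or range.

## Robot

A 6-joint arm with a two-finger parallel gripper is mounted at the origin on the work surface. World frame = base frame: x ahead of the robot, y to its left, z up, the work surface at z = 0. Lengths are in m, angles in rad, forces in N, time in s.
With the tool pointing down it reaches from about 0.225 to 0.875 m from the base axis. Payload 3.4 kg.
Tool frame: the origin (TCP) lies between the finger pads; the fingertips stand 11 mm ahead of it and the grasp point (between the pads) lies 8 mm behind it (tips_ahead is the distance from the TCP to the fingertips, in m); z points along the fingers, x is the direction in which the jaws open and shut, and the axes are right-handed (so a half turn about z gives the same grasp; the last joint's range is limited). The gripper opens to 85 mm and grips with 20 to 120 N. Pads are 22 mm wide; open, the fingers measure 114 mm over their backs; the gripper's body (76 mm by 85 mm) begins 54 mm behind the grasp point. The pads swing forward as they close: fully open they stand 13 mm farther back than shut.
Start: joints at [0.995, 0.276, 1.505, -0, 1.361, -0.121], TCP at [0.253, 0.517, 0.222] pointing down, gripper open.
Joint ranges: [-2.89, 2.89], [-0.75, 2.08], [0.22, 2.7], [-1.18, 4.32], [0.11, 2.71], [-2.7, 2.7]. Speed limits (rad/s): [2.57, 2.57, 3.14, 3.14, 3.14, 3.14].

## Interface

Orientations are given as a unit quaternion [w, x, y, z].
In Python, from rig import get_state, get_image, sign_off, masks_of, tips_ahead gives the robot as it stands.
- The arm moves only by the tool play_rows, never from a script. Its argument "series" is a list of rows, each an object of numbers: "fingers": the closure, from -1 (fully open) to 1 (shut); "dx", "dy", "dz": the shift along the world's x, y, z in mm; "turn": the turn about the world's z in rad. A call has 1 to 20 rows; each row shifts and turns the pose as measured when the row begins; what a row does not reach is not made up. A row lasts 1/12 s, in which the tool goes at most 41.7 mm and 7.16 degrees, less where a joint would pass 70% of its speed; a pose out of reach is approached as far as the arm can. A call with a gripper value outside its range is refused whole. The fingers move at their own pace and stop on an object; "squeeze" is the grip in N (left out, the last holds). Time passes only in rows, so rows that do not move let the fingers close. It gives the time, the measured TCP pose, the force and the opening at its end, in the units of the state.
- get_state(): the state, without advancing time (a new reading comes with each control period).
- get_image(name): name is "scene" or "top" or "wrist"; returns a dict with "pixels" (384x512x3 uint8, red, green, blue), "vfov" (degrees; the focal length in pixels is half the picture's height over the tangent of half this angle, whatever the lens; pixels are square), "cx", "cy" (the principal point, pixels), "rvec" (rotation vector, rad) and "tvec" (3), from world to camera coordinates, as OpenCV has them; the wrist camera has in their place "hand_eye" (4x4, takes a point from camera to tool coordinates, whose origin is the TCP and whose axes are the tool frame's). Camera axes: x right, y down, z forward; pixel columns grow to the right and rows downward; lengths in m; the calibration is good to about 2 mm. A picture is of the moment at which its call begins: read the wrist's pose just before it. There is no depth.
- sign_off(): hands the job in, once; it reports no verdict.
Trained networks look in a picture, given as the dict that the camera call returned (one of the last four; its "shot" number tells which), for a name from the list of things; names that differ only in an ending like _2 or _b are one class to them, and where a whole thing is asked for, a point or a joint stands for the part that bears it (a point fixed in the world has none). Each returns a list of dicts, best first, with "p" (0 to 1); they miss things now and then, are a little off and sometimes report something else, mostly with a low value. They report only what shows in the picture. A call takes as long as a camera call.
- masks_of(picture, label): "region" (384x512 bool, what is visible of it) and "xy" ([column, row] in pixels, amid what is visible of it).
The state is a dict: "clock": time; "qpos": joint angles; "qd": joint speeds; "effort": joint torques, N m; "position": TCP position; "ee_rot": TCP orientation; "contact_force": force on the tool from outside, world axes, zero at the start; "moment": the same for the moment, N m; "width": finger opening in m.
Only numpy, scipy, OpenCV 4.12 (cv2) and the standard library are available. Lean on these libraries where they do the work, as an engineer would, in place of code of your own. Each camera call takes 0.05 s, during which the arm holds its last target. There are 200 camera calls.

## Working session

There is one attempt and no reset: what is moved stays moved. The work goes in short steps, Python scripts to look and compute and a tool call to move; the robot and the scene stay as the last step left them, time stands still between calls to the robot, and variables do not carry over. Pictures are saved under pics/ and viewed, about 8 in all and at most 12, crops included, and the job is handed in when it is done.

Besides the shell and the picture viewer there is one more tool, called as a command line: name --argument value ..., lists and objects as JSON in quotes. play_rows: Moves the arm, as the interface text tells. Its arguments: {"type":"object","properties":{"series":{"type":"array"},"squeeze":{"type":"number"}},"required":["series"]}

```bash
mkdir -p pics; ls; cat > h.py <<'E'
import numpy as np, cv2
from scipy.spatial.transform import Rotation as R
from rig import *
def cam(im, st=None):
    f=192/np.tan(np.radians(im["vfov"])/2)
    if "rvec" in im:
        M=cv2.Rodrigues(np.array(im["rvec"],float))[0]; t=np.array(im["tvec"],float).ravel()
        return f,M,t
    q=np.array(st["ee_rot"]); Rt=R.from_quat(q[[1,2,3,0]]).as_matrix()
    T=np.eye(4);T[:3,:3]=Rt;T[:3,3]=st["position"]
    W=np.linalg.inv(T@np.array(im["hand_eye"])); return f,W[:3,:3],W[:3,3]
def toz(im,uv,z,st=None):
    f,M,t=cam(im,st); d=M.T@np.array([(uv[0]-im["cx"])/f,(uv[1]-im["cy"])/f,1]); c=-M.T@t
    return (c+d*(z-c[2])/d[2]).round(4)
def proj(im,p,st=None):
    f,M,t=cam(im,st); c=M@np.array(p)+t; return (f*c[:2]/c[2]+[im["cx"],im["cy"]]).round(1)
def save(im,n): cv2.imwrite(f"pics/{n}.png",cv2.cvtColor(im["pixels"],cv2.COLOR_RGB2BGR))
E
python3 - <<'E'
from h import *
ims=[]
for n in("scene","top"):
    im=get_image(n); save(im,n+"0"); ims.append(im["pixels"])
    print(n,im["vfov"],(-cam(im)[1].T@cam(im)[2]).round(3), {k:v for k,v in im.items() if k not in("pixels",)})
    for l,z in(("vise_handle",.12),("vise_axis",.089),("vise_pointer",.02),("yellow_mark",.02),("other_handle",.12)):
        for m in masks_of(im,l)[:3]: print(l,round(m["p"],2),m["xy"],m["region"].sum(),toz(im,m["xy"],z))
E
```

```text
pics
scene 52.562870439678115 [1.033 0.183 0.652] {'vfov': 52.562870439678115, 'cx': 260.0205880240604, 'cy': 188.27375917239755, 'rvec': array([ 1.46894889,  2.20264275, -0.77780307]), 'tvec': array([ 0.2195434 , -0.38100512,  1.15443662]), 'shot': 1}
vise_handle 0.65 [319.8, 188.8] 320 [0.5908 0.1195 0.12  ]
vise_axis 0.72 [313.7, 291.9] 16371 [0.7651 0.1667 0.089 ]
vise_pointer 0.58 [328.7, 255.9] 1529 [0.6543 0.169  0.02  ]
yellow_mark 0.57 [351.0, 314.5] 170 [0.7464 0.2339 0.02  ]
other_handle 0.74 [160.6, 143.6] 269 [ 0.6021 -0.1989  0.12  ]
top 55.28388961660799 [0.526 0.007 0.844] {'vfov': 55.28388961660799, 'cx': 256.52603465642596, 'cy': 195.3834912288787, 'rvec': array([ 2.12620291, -2.14350305,  0.09208135]), 'tvec': array([0.04619827, 0.62990712, 0.76864573]), 'shot': 2}
vise_handle 0.61 [201.4, 177.5] 708 [0.6577 0.149  0.12  ]
vise_handle 0.57 [216.5, 209.1] 180 [0.5934 0.1178 0.12  ]
vise_axis 0.92 [209.5, 168.9] 10240 [0.6816 0.1381 0.089 ]
vise_pointer 0.8 [200.1, 176.2] 808 [0.679  0.1717 0.02  ]
other_handle 0.45 [380.3, 205.6] 205 [ 0.5973 -0.2047  0.12  ]
```

View pics/top0.png

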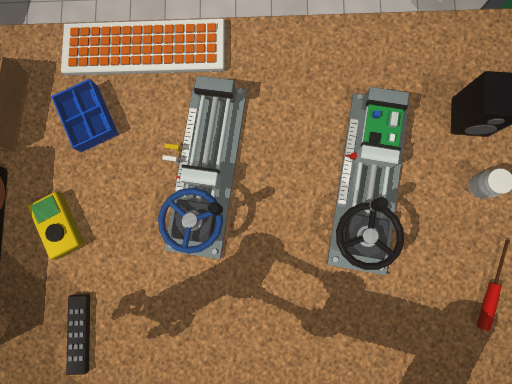

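View pics/scene0.png

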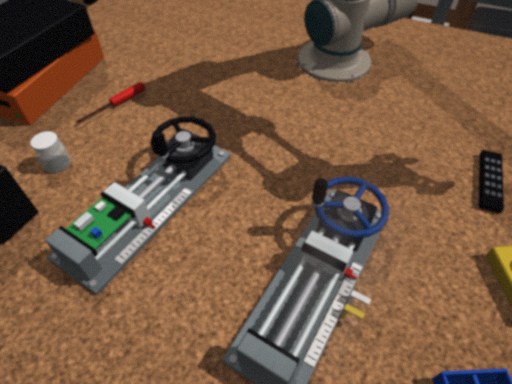

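```bash
cat >> h.py <<'E'
def tri(a,ua,b,ub):
    P=[]
    for im in(a,b):
        f,M,t=cam(im);K=np.array([[f,0,im["cx"]],[0,f,im["cy"]],[0,0,1]]);P.append(K@np.c_[M,t])
    X=cv2.triangulatePoints(P[0],P[1],np.array(ua,float),np.array(ub,float)).ravel();return (X[:3]/X[3]).round(4)
def blob(im,lo,hi,box):
    h=cv2.cvtColor(im["pixels"],cv2.COLOR_RGB2HSV); m=cv2.inRange(h,lo,hi); k=np.zeros_like(m);x0,y0,x1,y1=box;k[y0:y1,x0:x1]=1
    v,u=np.nonzero(m*k); return u,v
E
python3 - <<'E'
from h import *
s=get_image("scene");t=get_image("top")
for n,im,b,box,yb,rb in(("top",t,(150,120,250,260),(150,180,230,258),(155,135,190,156),(165,165,190,190)),("scene",s,(290,160,400,340),(300,170,395,245),(335,298,375,325),(340,262,362,282))):
    u,v=blob(im,(105,100,60),(125,255,255),box)
    P=np.array([toz(im,(a,c),.082)[:2] for a,c in zip(u,v)])
    # circle fit by RANSAC-ish: maximise ring points
    from scipy.optimize import least_squares
    c0=P.mean(0)
    r=least_squares(lambda q:np.clip(np.abs(np.hypot(*(P-q).T)-.0625)-.0065,0,None),c0,loss="soft_l1",f_scale=.003)
    print(n,"wheel",len(u),r.x.round(4))
    for nm,lo,hi,bx in(("yel",(18,140,100),(35,255,255),yb),("red",(0,150,80),(8,255,255),rb)):
        u,v=blob(im,lo,hi,bx); print(nm,len(u),u.mean(),v.mean(),u.min(),u.max(),v.min(),v.max())
    x0,y0,x1,y1=b;c=im["pixels"][y0:y1,x0:x1];cv2.imwrite(f"pics/c_{n}.png",cv2.cvtColor(cv2.resize(c,None,fx=4 if n=="top" else 3.3,fy=4 if n=="top" else 3.3,interpolation=cv2.INTER_CUBIC),cv2.COLOR_RGB2BGR))
E
python3 -c "
import cv2,numpy as np
a=cv2.imread('pics/c_top.png');b=cv2.imread('pics/c_scene.png');h=max(a.shape[0],b.shape[0])
f=lambda i:cv2.copyMakeBorder(i,0,h-i.shape[0],0,0,0)
c=np.hstack([f(a),f(b)]);print(a.shape,b.shape);cv2.imwrite('pics/c.png',c)"
```

```text
top wheel 1333 [0.576  0.1787]
yel 92 171.90217391304347 146.5 164 181 143 152
red 7 177.28571428571428 176.57142857142858 176 179 176 177
scene wheel 1190 [0.5693 0.1796]
yel 149 354.3557046979866 311.1543624161074 344 364 304 318
red 56 348.76785714285717 272.85714285714283 345 355 268 277
(560, 400, 3) (594, 363, 3)
```

View pics/c.png

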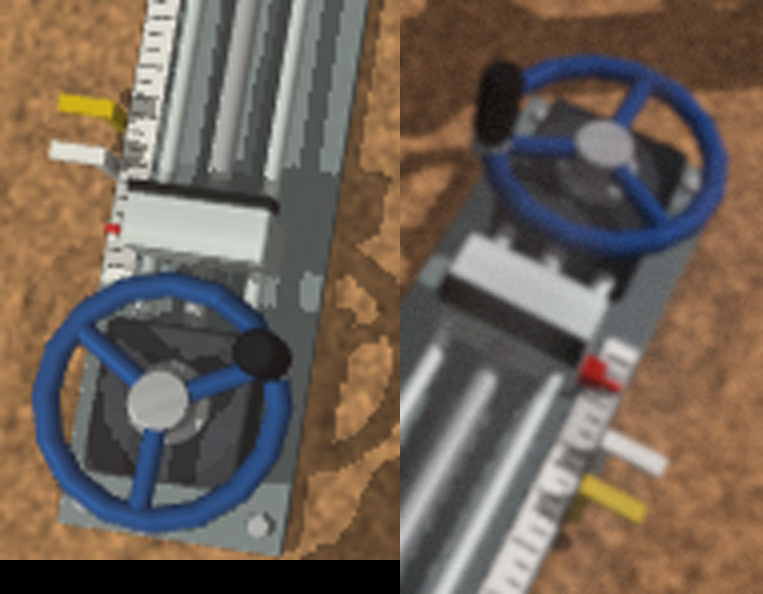

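```bash
python3 - <<'E'
from h import *
s=get_image("scene");t=get_image("top")
y=tri(t,(171.9,146.5),s,(354.4,311.2)); r=tri(t,(176.7,177.5),s,(356.1,277.6)); k=tri(t,(216.5,209.1),s,(319.8,188.8)); hub=tri(t,(189.3,220),s,(350.5,203.5))
print("yel",y,"red",r,"knob",k,"hub",hub)
rt=toz(t,(176.7,177.5),.02);rs=toz(s,(356.1,277.6),.02);print("red z.02",rt,rs)
print("foot yellow z.02",toz(t,(180,149.5),.02),toz(s,((583-400)/3.3+290,487/3.3+160),.02))
a,b=toz(t,(186.2,125),.02),toz(t,(176.2,188.75),.02);c,d=toz(t,(242,120),.005),toz(t,(220.5,258.7),.005)
for p,q in((a,b),(c,d)):print("dir",np.arctan2(*(p-q)[[1,0]]))
th=np.arctan2(*(a-b)[[1,0]]);e=np.array([np.cos(th),np.sin(th)])
print("dx yel-red",(y-r)[:2]@e,(y[:2]-rt[:2])@e,"pointer in axis frame",(rt[:2]-np.array([.5725,.179]))@e)
st=get_state();print(st["position"],st["ee_rot"],st["qpos"],st["clock"])
w=get_image("wrist");save(w,"w0");print(w["hand_eye"])
E
```

```text
yel [0.746  0.2357 0.0348] red [0.6769 0.2261 0.0188] knob [0.5929 0.1187 0.1219] hub [0.5745 0.1783 0.0872]
red z.02 [0.6766 0.226  0.02  ] [0.6776 0.2259 0.02  ]
foot yellow z.02 [0.7427 0.2197 0.02  ] [0.7384 0.2224 0.02  ]
dir -0.13298529647524726
dir -0.14959682070578004
dx yel-red 0.06721698093538146 0.06750107271256536 pointer in axis frame 0.09694894458117949
[0.25260068 0.5165563  0.22164276] [-4.18746999e-06  8.48317142e-01  5.29488456e-01  4.72937333e-05] [ 9.95013061e-01  2.75861644e-01  1.50491789e+00 -3.31744176e-05
  1.36072388e+00 -1.20974907e-01] 0.8
[[ 9.99998985e-01 -2.57014777e-04 -1.40170119e-03  3.28222125e-04]
 [ 6.96774930e-04  9.46194253e-01  3.23598440e-01 -8.36451515e-02]
 [ 1.24311202e-03 -3.23599088e-01  9.46193471e-01 -1.51464080e-01]
 [ 0.00000000e+00  0.00000000e+00  0.00000000e+00  1.00000000e+00]]
```

play_rows --series '[{"fingers": -1,"dx": 20,"dy": -23.5},{"fingers": -1,"dx": 20,"dy": -23.5},{"fingers": -1,"dx": 20,"dy": -23.5},{"fingers": -1,"dx": 20,"dy": -23.5},{"fingers": -1,"dx": 20,"dy": -23.5},{"fingers": -1,"dx": 20,"dy": -23.5},{"fingers": -1,"dx": 20,"dy": -23.5},{"fingers": -1,"dx": 20,"dy": -23.5},{"fingers": -1,"dx": 20,"dy": -23.5},{"fingers": -1,"dx": 20,"dy": -23.5},{"fingers": -1,"dx": 20,"dy": -23.5},{"fingers": -1,"dx": 20,"dy": -23.5},{"fingers": -1,"dx": 20,"dy": -23.5},{"fingers": -1,"dx": 20,"dy": -23.5},{"fingers": -1},{"fingers": -1}]' --squeeze 40

```text
invalid input at $.series[0]: expected keys fingers, dx, dy, dz, turn
```

play_rows --series '[{"fingers": -1,"dx": 20,"dy": -23.5,"dz": 0,"turn": 0},{"fingers": -1,"dx": 20,"dy": -23.5,"dz": 0,"turn": 0},{"fingers": -1,"dx": 20,"dy": -23.5,"dz": 0,"turn": 0},{"fingers": -1,"dx": 20,"dy": -23.5,"dz": 0,"turn": 0},{"fingers": -1,"dx": 20,"dy": -23.5,"dz": 0,"turn": 0},{"fingers": -1,"dx": 20,"dy": -23.5,"dz": 0,"turn": 0},{"fingers": -1,"dx": 20,"dy": -23.5,"dz": 0,"turn": 0},{"fingers": -1,"dx": 20,"dy": -23.5,"dz": 0,"turn": 0},{"fingers": -1,"dx": 20,"dy": -23.5,"dz": 0,"turn": 0},{"fingers": -1,"dx": 20,"dy": -23.5,"dz": 0,"turn": 0},{"fingers": -1,"dx": 20,"dy": -23.5,"dz": 0,"turn": 0},{"fingers": -1,"dx": 20,"dy": -23.5,"dz": 0,"turn": 0},{"fingers": -1,"dx": 20,"dy": -23.5,"dz": 0,"turn": 0},{"fingers": -1,"dx": 20,"dy": -23.5,"dz": 0,"turn": 0},{"fingers": -1,"dx": 0,"dy": 0,"dz": 0,"turn": 0}]' --squeeze 40

```text
clock: 2.1
position: [0.5427, 0.1728, 0.2228]
ee_rot: [-0.0, 0.846, 0.533, 0.003]
contact_force: [0.7, 0.4, 1.1]
width: 0.0855
```

play_rows --series '[{"fingers": -1,"dx": 25,"dy": -27,"dz": 0,"turn": 0},{"fingers": -1,"dx": 25,"dy": -27,"dz": 0,"turn": 0},{"fingers": -1,"dx": 0,"dy": 0,"dz": 0,"turn": 0},{"fingers": -1,"dx": 0,"dy": 0,"dz": 0,"turn": 0}]'

```text
clock: 2.43
position: [0.5938, 0.1171, 0.2225]
ee_rot: [-0.001, 0.847, 0.532, 0.003]
contact_force: [-0.9, 0.6, 0.6]
width: 0.0855
```

```bash
python3 - <<'E'
from h import *
st=get_state();w=get_image("wrist");save(w,"w1");print(st["position"])
print(proj(w,(.5925,.1187,.144),st),proj(w,(.574,.1785,.089),st))
for m in masks_of(w,"vise_handle"): print(m["p"],m["xy"],m["region"].sum(),toz(w,m["xy"],.125,st))
E
```

```text
[0.5937663  0.11710455 0.22251686]
[260.2 191.7] [310.4 126.7]
0.81 [262.2, 184.5] 917 [0.5936 0.1202 0.125 ]
0.16 [394.5, 224.6] 372 [0.678  0.2088 0.125 ]
```

View pics/w1.png

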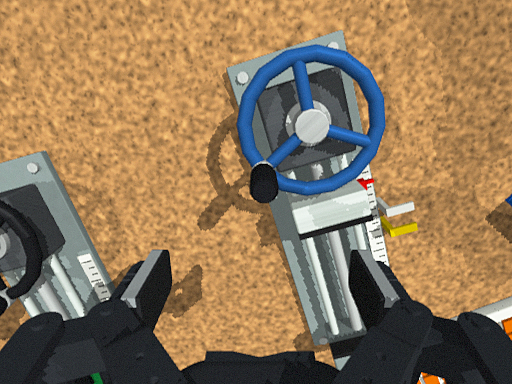

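play_rows --series '[{"fingers": -1,"dx": -0.5,"dy": 1.5,"dz": -28,"turn": 0},{"fingers": -1,"dx": 0,"dy": 0,"dz": -28,"turn": 0},{"fingers": -1,"dx": 0,"dy": 0,"dz": -27,"turn": 0},{"fingers": -1,"dx": 0,"dy": 0,"dz": -24,"turn": 0},{"fingers": -1,"dx": 0,"dy": 0,"dz": 0,"turn": 0},{"fingers": 1,"dx": 0,"dy": 0,"dz": 0,"turn": 0},{"fingers": 1,"dx": 0,"dy": 0,"dz": 0,"turn": 0},{"fingers": 1,"dx": 0,"dy": 0,"dz": 0,"turn": 0},{"fingers": 1,"dx": 0,"dy": 0,"dz": 0,"turn": 0},{"fingers": 1,"dx": 0,"dy": 0,"dz": 0,"turn": 0},{"fingers": 1,"dx": 0,"dy": 0,"dz": 0,"turn": 0}]' --squeeze 40

```text
clock: 3.45
position: [0.5892, 0.1288, 0.1219]
ee_rot: [0.001, 0.844, 0.537, 0.009]
contact_force: [1.4, 0.0, -7.6]
width: 0.0198
```

```bash
python3 - <<'E'
from h import *
st=get_state();s=get_image("scene");print(st["position"],st["width"],st["contact_force"],st["clock"])
st=get_state();w=get_image("wrist");print(proj(w,(.574,.1785,.089),st))
a=cv2.resize(s["pixels"][130:290,270:420],None,fx=2.6,fy=2.6);b=cv2.resize(w["pixels"],(a.shape[0]*4//3//1,a.shape[0]))[:, :400+155]
print(a.shape,b.shape);cv2.imwrite("pics/g1.png",cv2.cvtColor(np.hstack([a,b])[:,:800],cv2.COLOR_RGB2BGR))
E
```

```text
[0.589181   0.12881749 0.12186278] 0.019833624517418547 [ 1.37336244  0.02587243 -7.60895082] 3.45
[322.2 165.2]
(416, 390, 3) (416, 554, 3)
```

View pics/g1.png

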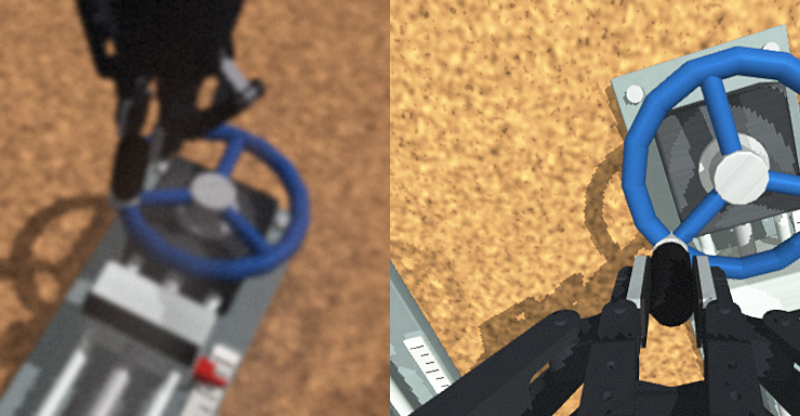

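```bash
python3 - <<'E'
from h import *
t=get_image("top");s=get_image("scene");w=get_image("wrist");st=get_state();print(st["position"],st["ee_rot"],st["width"],st["contact_force"],st["moment"],st["clock"])
for n,im in(("t",t),("s",s),("w",w)):
  for m in masks_of(im,"vise_handle")[:2]: print(n,m["p"],m["xy"],m["region"].sum(),toz(im,m["xy"],.12,st))
for p in((.593,.119,.144),(.593,.119,.092),(.5745,.179,.089)): print(proj(w,p,st))
a=cv2.resize(s["pixels"][130:290,270:420],None,fx=2.6,fy=2.6)
b=cv2.resize(w["pixels"][100:384,140:412],(398,416))
cv2.imwrite("pics/g2.png",cv2.cvtColor(np.hstack([a,b]),cv2.COLOR_RGB2BGR))
E
```

```text
[0.5892725  0.12883271 0.1216706 ] [6.00570345e-04 8.43662970e-01 5.36801226e-01 8.76785025e-03] 0.01963301653336677 [-0.10488613 -1.03094806 -0.1393255 ] [-0.10828957  0.06245609  0.01259051] 3.7
s 0.86 [319.2, 191.2] 295 [0.5965 0.1201 0.12  ]
w 0.9 [254.6, 264.8] 2703 [0.6014 0.12   0.12  ]
[245.1 280. ]
[247.6 230.6]
[323.2 165.6]
```

View pics/g2.png

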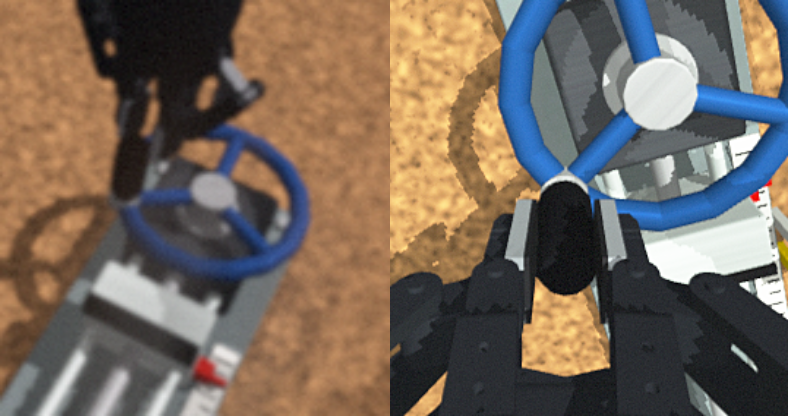

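play_rows --series '[{"fingers": -1,"dx": 0,"dy": 0,"dz": 0,"turn": 0},{"fingers": -1,"dx": 0,"dy": 0,"dz": 0,"turn": 0},{"fingers": -1,"dx": 0,"dy": 0,"dz": 0,"turn": 0},{"fingers": -1,"dx": 0,"dy": 0,"dz": 0,"turn": 0},{"fingers": -1,"dx": 0,"dy": 0,"dz": 0,"turn": 0}]'

```text
clock: 4.27
position: [0.5901, 0.1295, 0.122]
ee_rot: [0.0, 0.844, 0.537, 0.01]
contact_force: [-0.5, 0.0, 0.4]
width: 0.0786
```

```bash
python3 - <<'E'
from h import *
t=get_image("top");s=get_image("scene");w=get_image("wrist");st=get_state();print(st["position"],st["ee_rot"],st["width"],st["contact_force"],st["clock"])
for n,im in(("t",t),("s",s),("w",w)):
  for m in masks_of(im,"vise_handle")[:2]: print(n,m["p"],m["xy"],m["region"].sum(),toz(im,m["xy"],.12,st)); 
for p in((.597,.120,.144),(.597,.12,.092),(.5745,.179,.089)): print(proj(w,p,st))
v,u=np.nonzero(masks_of(w,"vise_handle")[0]["region"]);print(u.min(),u.max(),v.min(),v.max())
E
```

```text
[0.59003787 0.12948478 0.12195324] [4.76876184e-04 8.43706088e-01 5.36716139e-01 9.77733258e-03] 0.0853250198272038 [-0.43671058 -0.22074601  0.60071928] 4.4167
s 0.6 [320.1, 192.8] 294 [0.5993 0.1226 0.12  ]
s 0.54 [158.5, 144.0] 296 [ 0.6046 -0.2021  0.12  ]
w 0.92 [256.3, 264.7] 3008 [0.6027 0.1215 0.12  ]
[248.7 284.5]
[250.2 234.2]
[321.6 164.8]
235 281 221 300
```

play_rows --series '[{"fingers": -1,"dx": 4.5,"dy": -3,"dz": -4,"turn": 0},{"fingers": -1,"dx": 4.5,"dy": -3.5,"dz": -5,"turn": 0},{"fingers": -1,"dx": 0,"dy": 0,"dz": 0,"turn": 0},{"fingers": -1,"dx": 0,"dy": 0,"dz": 0,"turn": 0}]'

```text
clock: 4.95
position: [0.6001, 0.1221, 0.112]
ee_rot: [0.001, 0.844, 0.537, 0.01]
contact_force: [0.3, 0.4, 0.3]
width: 0.0854
```

play_rows --series '[{"fingers": 1,"dx": 0,"dy": 0,"dz": 0,"turn": 0},{"fingers": 1,"dx": 0,"dy": 0,"dz": 0,"turn": 0},{"fingers": 1,"dx": 0,"dy": 0,"dz": 0,"turn": 0},{"fingers": 1,"dx": 0,"dy": 0,"dz": 0,"turn": 0},{"fingers": 1,"dx": 0,"dy": 0,"dz": 0,"turn": 0},{"fingers": 1,"dx": 0,"dy": 0,"dz": 0,"turn": 0},{"fingers": 1,"dx": 0,"dy": 0,"dz": 0,"turn": 0},{"fingers": 1,"dx": 0,"dy": 0,"dz": 0,"turn": 0}]' --squeeze 30

```text
clock: 5.62
position: [0.6002, 0.1223, 0.1118]
ee_rot: [0.0, 0.844, 0.537, 0.01]
contact_force: [0.3, -0.1, -0.6]
width: 0.0224
```

```bash
python3 - <<'E'
from h import *
st=get_state();print(st["position"],st["ee_rot"],st["width"],st["contact_force"],st["moment"])
E
```

```text
[0.60023189 0.1223494  0.11179526] [4.19787567e-04 8.43755944e-01 5.36633681e-01 1.00011248e-02] 0.022365717321881137 [ 0.3171851  -0.08773254 -0.58981071] [-0.05622184 -0.00852057  0.00562291]
```

```bash
cat > plan.py <<'E'
from h import *; import sys
C=np.array([.5745,.1788]); step=float(sys.argv[1]);n=int(sys.argv[2])
st=get_state();p=st["position"][:2]-C;a=np.degrees(np.arctan2(p[1],p[0]));print("ang",a,"r",np.hypot(*p),st["position"][2],st["width"],st["contact_force"],st["clock"])
prev=p
for i in range(1,n+1):
    b=np.radians(a-step*i);q=.062*np.array([np.cos(b),np.sin(b)]);print(((q-prev)*1000).round(0 if 0 else 1));prev=q
E
python3 plan.py 12 10
```

```text
ang -65.49506966034387 r 0.062038696482162606 0.11179525600371779 0.022365717321881137 [ 0.3171851  -0.08773254 -0.58981071] 5.6167
[-12.3  -4.1]
[-12.9  -1.5]
[-12.9   1.2]
[-12.4   3.9]
[-11.3   6.4]
[-9.7  8.6]
[-7.7 10.4]
[-5.4 11.8]
[-2.8 12.7]
[-0.1 13. ]
```

play_rows --series '[{"fingers": 1,"dx": -12.3,"dy": -4,"dz": 0,"turn": 0},{"fingers": 1,"dx": -13,"dy": -1.5,"dz": 0,"turn": 0},{"fingers": 1,"dx": -13,"dy": 1.2,"dz": 0,"turn": 0},{"fingers": 1,"dx": -12.4,"dy": 4,"dz": 0,"turn": 0},{"fingers": 1,"dx": -11.3,"dy": 6.4,"dz": 0,"turn": 0},{"fingers": 1,"dx": -9.7,"dy": 8.6,"dz": 0,"turn": 0},{"fingers": 1,"dx": -7.7,"dy": 10.4,"dz": 0,"turn": 0},{"fingers": 1,"dx": -5.4,"dy": 11.8,"dz": 0,"turn": 0},{"fingers": 1,"dx": -2.8,"dy": 12.7,"dz": 0,"turn": 0},{"fingers": 1,"dx": 0,"dy": 13,"dz": 0,"turn": 0}]'

```text
clock: 6.45
position: [0.5143, 0.1862, 0.1119]
ee_rot: [0.007, 0.844, 0.536, 0.016]
contact_force: [6.2, -2.9, -6.1]
width: 0.023
```

```bash
python3 plan.py 12 12; python3 - <<'E'
from h import *
w=get_image("wrist");st=get_state();print(st["position"],st["ee_rot"],proj(w,(.5745,.1788,.089),st))
save(w,"w3")
for m in masks_of(w,"vise_handle")[:1]: print(m["p"],m["xy"],m["region"].sum(),toz(w,m["xy"],.12,st))
E
```

```text
ang 173.0083878231026 r 0.060691904445509016 0.11188221285340642 0.022978448521806333 [ 6.24692952 -2.92536928 -6.08042831] 6.45
[ 1.6 12.8]
[ 5.5 11.7]
[ 7.8 10.4]
[9.8 8.5]
[11.3  6.3]
[12.4  3.8]
[12.9  1.1]
[12.9 -1.6]
[12.3 -4.2]
[11.1 -6.7]
[ 9.5 -8.8]
[  7.4 -10.6]
[0.51477983 0.18897686 0.11183365] [0.00575361 0.84385276 0.5362836  0.0167127 ] [282.7 300.8]
0.96 [256.4, 252.1] 3290 [0.5144 0.1871 0.12  ]
```

View pics/w3.png

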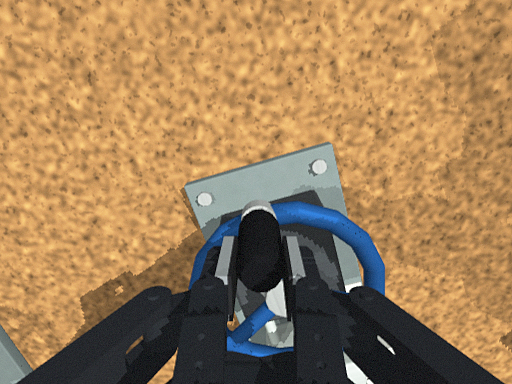

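```bash
python3 plan.py 13 20
```

```text
ang 171.00441472473145 r 0.060536315698905996 0.11186930883197083 0.02259183462371186 [ 4.40659738  1.50584666 -3.33698329] 6.55
[ 2.3 13.8]
[ 6.7 12.3]
[ 9.3 10.5]
[11.4  8.2]
[13.   5.4]
[13.8  2.3]
[14.  -0.9]
[13.5 -4. ]
[12.2 -6.9]
[10.4 -9.5]
[  8.  -11.6]
[  5.1 -13.1]
[  2.1 -13.9]
[ -1.1 -14. ]
[ -4.2 -13.4]
[ -7.1 -12.1]
[ -9.7 -10.2]
[-11.7  -7.7]
[-13.1  -4.9]
[-13.9  -1.8]
```

play_rows --series '[{"fingers": 1,"dx": 3,"dy": 13.8,"dz": 0,"turn": 0},{"fingers": 1,"dx": 6.7,"dy": 12.3,"dz": 0,"turn": 0},{"fingers": 1,"dx": 9.3,"dy": 10.5,"dz": 0,"turn": 0},{"fingers": 1,"dx": 11.4,"dy": 8.2,"dz": 0,"turn": 0},{"fingers": 1,"dx": 13,"dy": 5.4,"dz": 0,"turn": 0},{"fingers": 1,"dx": 13.8,"dy": 2.3,"dz": 0,"turn": 0},{"fingers": 1,"dx": 14,"dy": -0.9,"dz": 0,"turn": 0},{"fingers": 1,"dx": 13.5,"dy": -4,"dz": 0,"turn": 0},{"fingers": 1,"dx": 12.2,"dy": -6.9,"dz": 0,"turn": 0},{"fingers": 1,"dx": 10.4,"dy": -9.5,"dz": 0,"turn": 0},{"fingers": 1,"dx": 8,"dy": -11.6,"dz": 0,"turn": 0},{"fingers": 1,"dx": 5.1,"dy": -13.1,"dz": 0,"turn": 0}]'

```text
clock: 7.55
position: [0.6288, 0.2113, 0.1119]
ee_rot: [-0.002, 0.841, 0.541, 0.014]
contact_force: [5.0, 5.3, -4.2]
width: 0.0224
```

```bash
python3 plan.py 13 16
```

```text
ang 30.914417253825697 r 0.06328599305184521 0.11188892397249751 0.022415627876672443 [ 5.02017974  5.34854444 -4.19564825] 7.55
[  4.7 -13.4]
[  2.8 -13.8]
[ -0.4 -14. ]
[ -3.5 -13.6]
[ -6.5 -12.4]
[ -9.1 -10.7]
[-11.3  -8.3]
[-12.9  -5.6]
[-13.8  -2.5]
[-14.    0.6]
[-13.5   3.8]
[-12.3   6.7]
[-10.5   9.3]
[-8.1 11.4]
[-5.4 13. ]
[-2.3 13.8]
```

play_rows --series '[{"fingers": 1,"dx": 4.7,"dy": -13.4,"dz": 0,"turn": 0},{"fingers": 1,"dx": 2.8,"dy": -13.8,"dz": 0,"turn": 0},{"fingers": 1,"dx": -0.4,"dy": -14,"dz": 0,"turn": 0},{"fingers": 1,"dx": -3.5,"dy": -13.6,"dz": 0,"turn": 0},{"fingers": 1,"dx": -6.5,"dy": -12.4,"dz": 0,"turn": 0},{"fingers": 1,"dx": -9.1,"dy": -10.7,"dz": 0,"turn": 0},{"fingers": 1,"dx": -11.3,"dy": -8.3,"dz": 0,"turn": 0},{"fingers": 1,"dx": -12.9,"dy": -5.6,"dz": 0,"turn": 0},{"fingers": 1,"dx": -13.8,"dy": -2.5,"dz": 0,"turn": 0},{"fingers": 1,"dx": -14,"dy": 0.6,"dz": 0,"turn": 0},{"fingers": 1,"dx": -13.5,"dy": 3.8,"dz": 0,"turn": 0},{"fingers": 1,"dx": -12.3,"dy": 6.7,"dz": 0,"turn": 0}]'

```text
clock: 8.55
position: [0.535, 0.1323, 0.1119]
ee_rot: [-0.014, 0.845, 0.535, 0.027]
contact_force: [10.6, 8.8, -9.9]
width: 0.0227
```

```bash
python3 plan.py 13 16;  python3 - <<'E'
from h import *
w=get_image("wrist")
for m in masks_of(w,"vise_handle")[:1]: print(m["p"],m["xy"],m["region"].sum())
E
```

```text
ang -130.3629264116481 r 0.06100270402815879 0.11190252006719163 0.022729846516525355 [10.64254592  8.83977758 -9.90577897] 8.55
[-10.2   9.5]
[-7.  12.1]
[-4.1 13.4]
[-1. 14.]
[ 2.2 13.9]
[ 5.2 13. ]
[ 8.  11.5]
[10.4  9.4]
[12.3  6.8]
[13.5  3.9]
[14.   0.8]
[13.8 -2.4]
[12.9 -5.5]
[11.4 -8.2]
[  9.2 -10.6]
[  6.6 -12.4]
0.69 [258.6, 251.5] 3182
```

play_rows --series '[{"fingers": 1,"dx": -10,"dy": 9.5,"dz": 0,"turn": 0},{"fingers": 1,"dx": -7,"dy": 12.1,"dz": 0,"turn": 0},{"fingers": 1,"dx": -4.1,"dy": 13.4,"dz": 0,"turn": 0},{"fingers": 1,"dx": -1,"dy": 14,"dz": 0,"turn": 0},{"fingers": 1,"dx": 2.2,"dy": 13.9,"dz": 0,"turn": 0},{"fingers": 1,"dx": 5.2,"dy": 13,"dz": 0,"turn": 0},{"fingers": 1,"dx": 8,"dy": 11.5,"dz": 0,"turn": 0},{"fingers": 1,"dx": 10.4,"dy": 9.4,"dz": 0,"turn": 0},{"fingers": 1,"dx": 12.3,"dy": 6.8,"dz": 0,"turn": 0},{"fingers": 1,"dx": 13.5,"dy": 3.9,"dz": 0,"turn": 0},{"fingers": 1,"dx": 14,"dy": 0.8,"dz": 0,"turn": 0},{"fingers": 1,"dx": 13.8,"dy": -2.4,"dz": 0,"turn": 0}]'

```text
clock: 9.65
position: [0.5675, 0.2408, 0.1119]
ee_rot: [-0.025, 0.845, 0.534, 0.014]
contact_force: [-3.5, 13.3, 0.8]
width: 0.0226
```

```bash
python3 plan.py 12 14; python3 - <<'E'
from h import *
t=get_image("top");s=get_image("scene");save(t,"t4");save(s,"s4")
for n,im,rb in(("t",t,(165,140,195,180)),("s",s,(325,262,362,320))):
    u,v=blob(im,(0,150,80),(8,255,255),rb);print(n,len(u),u.mean(),v.mean(),toz(im,(u.mean(),v.mean()),.02))
E
```

```text
ang 96.45305293146741 r 0.062438659725336576 0.11191366209382073 0.02256605324898776 [-3.54303704 13.28434053  0.80949821] 9.65
[13.  -0.3]
[12.7 -2.6]
[11.9 -5.2]
[10.5 -7.5]
[ 8.7 -9.6]
[  6.6 -11.2]
[  4.1 -12.3]
[  1.5 -12.9]
[ -1.3 -12.9]
[ -3.9 -12.4]
[ -6.4 -11.3]
[-8.6 -9.7]
[-10.4  -7.7]
[-11.8  -5.4]
t 6 181.0 157.5 [0.7236 0.217  0.02  ]
s 55 338.03636363636366 294.23636363636365 [0.7202 0.2046 0.02  ]
```

play_rows --series '[{"fingers": 1,"dx": 13,"dy": -0.3,"dz": 0,"turn": 0},{"fingers": 1,"dx": 12.7,"dy": -2.6,"dz": 0,"turn": 0},{"fingers": 1,"dx": 11.9,"dy": -5.2,"dz": 0,"turn": 0},{"fingers": 1,"dx": 10.5,"dy": -7.5,"dz": 0,"turn": 0},{"fingers": 1,"dx": 8.7,"dy": -9.6,"dz": 0,"turn": 0},{"fingers": 1,"dx": 6.6,"dy": -11.2,"dz": 0,"turn": 0},{"fingers": 1,"dx": 4.1,"dy": -12.3,"dz": 0,"turn": 0},{"fingers": 1,"dx": 1.5,"dy": -13,"dz": 0,"turn": 0},{"fingers": 1,"dx": -1.3,"dy": -13,"dz": 0,"turn": 0},{"fingers": 1,"dx": -3.9,"dy": -12.4,"dz": 0,"turn": 0},{"fingers": 1,"dx": -6.4,"dy": -11.3,"dz": 0,"turn": 0},{"fingers": 1,"dx": -8.6,"dy": -9.7,"dz": 0,"turn": 0},{"fingers": 1,"dx": -10.4,"dy": -7.7,"dz": 0,"turn": 0}]'

```text
clock: 10.83
position: [0.6016, 0.1237, 0.1117]
ee_rot: [-0.043, 0.847, 0.529, 0.009]
contact_force: [-2.3, 10.2, 1.7]
width: 0.0224
```

```bash
python3 plan.py 12 8; python3 - <<'E'
from h import *
t=get_image("top");s=get_image("scene");o=[]
for n,im,rb,b,k in(("t",t,(165,135,195,180),(160,120,210,180),8),("s",s,(320,262,362,325),(310,270,370,330),6.5)):
    u,v=blob(im,(0,150,80),(8,255,255),rb);print(n,len(u))
    if len(u):print(u.mean(),v.mean(),toz(im,(u.mean(),v.mean()),.02))
    c=cv2.resize(im["pixels"][b[1]:b[3],b[0]:b[2]],None,fx=k,fy=k,interpolation=2);o.append(cv2.resize(c,(390,480)))
cv2.imwrite("pics/p5.png",cv2.cvtColor(np.hstack(o),cv2.COLOR_RGB2BGR))
E
```

```text
ang -63.83040080629504 r 0.06142225538600245 0.11171197165940622 0.022441200649972456 [-2.32539165 10.1616537   1.73949625] 10.8333
[-11.9  -5. ]
[-12.8  -1.8]
[-12.9   0.9]
[-12.5   3.5]
[-11.5   6.1]
[-10.    8.3]
[-8.  10.2]
[-5.7 11.6]
t 0
s 64
335.59375 300.6875 [0.733  0.2038 0.02  ]
```

View pics/p5.png

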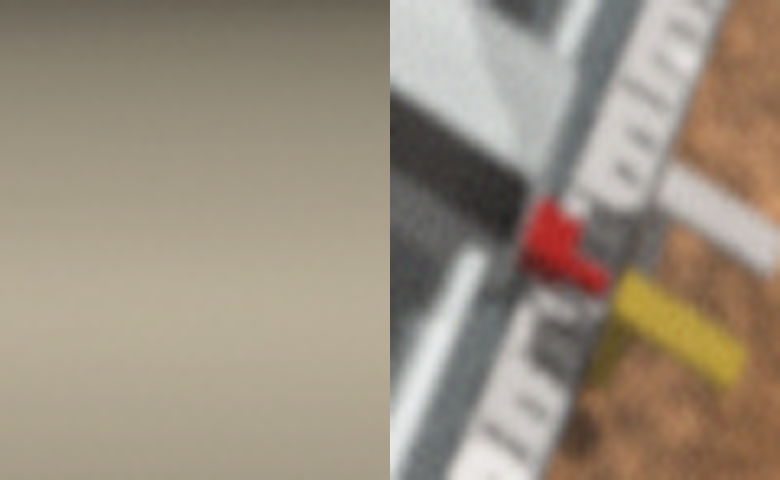

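play_rows --series '[{"fingers": 1,"dx": -11.9,"dy": -5,"dz": 0,"turn": 0},{"fingers": 1,"dx": -12.8,"dy": -1.8,"dz": 0,"turn": 0},{"fingers": 1,"dx": -12.9,"dy": 0.9,"dz": 0,"turn": 0},{"fingers": 1,"dx": -12.5,"dy": 3.5,"dz": 0,"turn": 0},{"fingers": 1,"dx": -11.5,"dy": 6.1,"dz": 0,"turn": 0},{"fingers": 1,"dx": -10,"dy": 8.3,"dz": 0,"turn": 0},{"fingers": 1,"dx": -8,"dy": 10.2,"dz": 0,"turn": 0},{"fingers": 1,"dx": 0,"dy": 0,"dz": 0,"turn": 0},{"fingers": 1,"dx": 0,"dy": 0,"dz": 0,"turn": 0}]'

```text
clock: 11.68
position: [0.5284, 0.1397, 0.1118]
ee_rot: [-0.038, 0.85, 0.525, 0.019]
contact_force: [1.5, -2.4, -0.7]
width: 0.0227
```

```bash
python3 plan.py 12 2; python3 - <<'E'
from h import *
t=get_image("top");s=get_image("scene");o=[]
for n,im,rb,b,k in(("t",t,(165,135,195,180),(155,125,205,175),8),("s",s,(320,262,362,325),(310,270,360,320),8)):
    u,v=blob(im,(0,150,80),(8,255,255),rb);print(n,len(u))
    if len(u):print(u.mean(),v.mean(),toz(im,(u.mean(),v.mean()),.02))
    c=cv2.resize(im["pixels"][b[1]:b[3],b[0]:b[2]],None,fx=k,fy=k,interpolation=2);o.append(c)
e=np.array([.9895,-.1445,0])
Y=np.array([.746,.2357,.02]);Y0=Y+ -.02*np.array([.1445,.9895,0])
for im in(t,s): print("target at z.02 on line and in-line ±10mm",proj(im,Y0),proj(im,Y0-.01*e),proj(im,Y0+.01*e))
cv2.imwrite("pics/p6.png",cv2.cvtColor(np.hstack(o),cv2.COLOR_RGB2BGR))
E
```

```text
ang -139.66825581806086 r 0.060489637927856284 0.11183120042937456 0.02271674985874459 [ 1.54649965 -2.442648   -0.67109853] 11.6833
[-8.5  9.7]
[-4.9 12. ]
t 6
182.5 149.0 [0.7438 0.2139 0.02  ]
s 54
333.7037037037037 303.6296296296296 [0.7393 0.2023 0.02  ]
target at z.02 on line and in-line ±10mm [181.6 149.3] [180.9 153.5] [182.3 145.1]
target at z.02 on line and in-line ±10mm [341.  308.7] [343.3 303.7] [338.6 313.7]
```

View pics/p6.png

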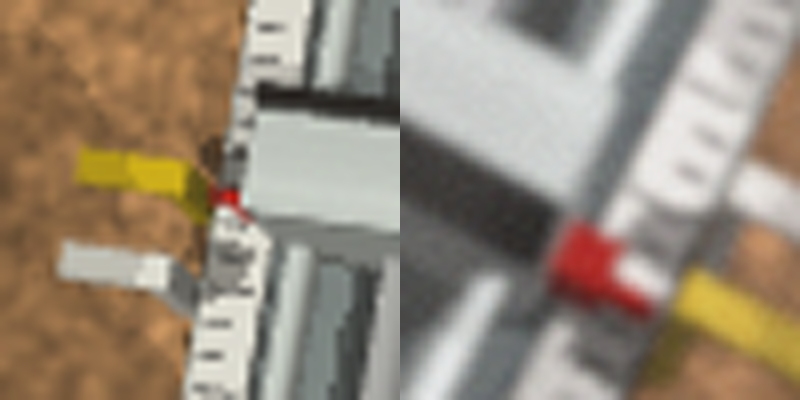

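play_rows --series '[{"fingers": -1,"dx": 0,"dy": 0,"dz": 0,"turn": 0},{"fingers": -1,"dx": 0,"dy": 0,"dz": 0,"turn": 0},{"fingers": -1,"dx": 0,"dy": 0,"dz": 0,"turn": 0},{"fingers": -1,"dx": 0,"dy": 0,"dz": 0,"turn": 0},{"fingers": -1,"dx": 0,"dy": 0,"dz": 0,"turn": 0},{"fingers": -1,"dx": 0,"dy": 0,"dz": 0,"turn": 0},{"fingers": -1,"dx": 0,"dy": 0,"dz": 15,"turn": 0},{"fingers": -1,"dx": 0,"dy": 0,"dz": 25,"turn": 0},{"fingers": -1,"dx": 0,"dy": 0,"dz": 30,"turn": 0},{"fingers": -1,"dx": 0,"dy": 0,"dz": 30,"turn": 0},{"fingers": -1,"dx": 0,"dy": 0,"dz": 0,"turn": 0},{"fingers": -1,"dx": 0,"dy": 0,"dz": 0,"turn": 0},{"fingers": -1,"dx": 0,"dy": 0,"dz": 0,"turn": 0}]'

```text
clock: 12.87
position: [0.5293, 0.1405, 0.2146]
ee_rot: [-0.041, 0.851, 0.523, 0.019]
contact_force: [-0.3, -0.2, 0.6]
width: 0.0853
```

```bash
python3 - <<'E'
from h import *
t=get_image("top");s=get_image("scene");o=[]
for n,im,rb,b,k in(("t",t,(165,135,195,180),(155,125,205,175),8),("s",s,(320,262,362,325),(310,270,360,320),8)):
    u,v=blob(im,(0,150,80),(8,255,255),rb);print(n,len(u))
    if len(u):print(u.mean(),v.mean(),toz(im,(u.mean(),v.mean()),.02))
    for m in masks_of(im,"other_handle")[:1]: print(m["p"],m["xy"],toz(im,m["xy"],.12))
    c=cv2.resize(im["pixels"][b[1]:b[3],b[0]:b[2]],None,fx=k,fy=k,interpolation=2);o.append(c)
st=get_state();print(st["position"],st["width"],st["contact_force"],st["clock"])
cv2.imwrite("pics/p7.png",cv2.cvtColor(np.hstack(o),cv2.COLOR_RGB2BGR))
E
```

```text
t 6
182.5 149.0 [0.7438 0.2139 0.02  ]
0.63 [377.0, 205.6] [ 0.5973 -0.1983  0.12  ]
s 53
333.6981132075472 303.45283018867923 [0.739  0.2022 0.02  ]
0.73 [158.9, 143.9] [ 0.6041 -0.2015  0.12  ]
[0.52808065 0.14033865 0.21287499] 0.08565470482298476 [ 0.19894105 -0.02770599 -0.36786659] 13.0667
```

View pics/p7.png

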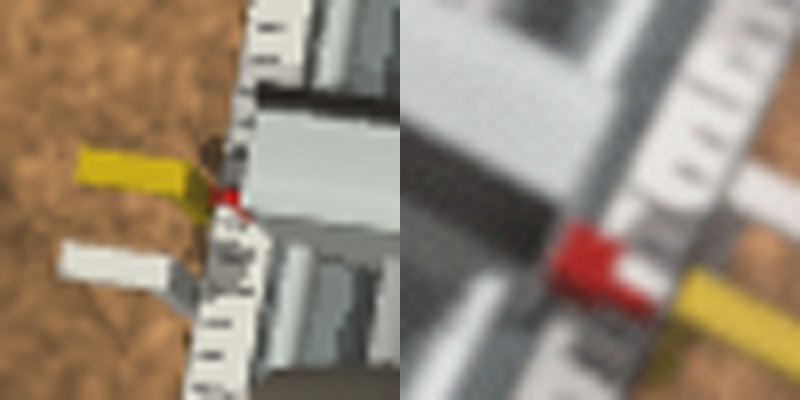

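The pointer (crop column 228, row 197) is level with the foot of the yellow clip. It did not move on release, and the gripper is clear.

```bash
python3 -c "
from rig import sign_off
print(sign_off())"
```

```text
the job is handed in; nothing more can be done
None
```

I cranked the blue handwheel about 2.2 turns clockwise by its knob, until the red pointer stood level with the yellow clip. I then let go of the knob, lifted the gripper clear and handed the job in at about 13 s.

- **Pointer:** My last check after release put it within about 1–2 mm of the yellow clip in both the top and scene views. It did not move on release, and the wrist force was near zero.
- **Other vise:** I never went near it. Its knob was detected within about 7 mm of the first detections in both views, which I put down to detector scatter.
- **What went wrong:** The first grasp caught the knob off-centre and turned the wheel about 7° anticlockwise. I reopened, re-centred and regripped before cranking.
- **Unresolved:** The tool picked up a tilt of a few degrees while cranking. The scene camera's whole-pointer reading was a few millimetres behind the top view's; I trusted the pointer tip, which agreed in both views.

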